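Find the loaded grinding jar by its weight and hold it over the mill

ROBOT

A 6-joint arm with a two-finger parallel gripper is mounted at the origin on a cart in front of the work surface, level with it; the furniture and walls round the work are solid. World frame = base frame: x ahead of the robot, y to its left, z up, the work surface at z = 0. Lengths are in m, angles in rad, forces in N, time in s.
With the tool pointing down it reaches from about 0.325 to 0.775 m from the base axis. Payload 5.5 kg.
Tool frame: the origin (TCP) lies between the finger pads; the fingertips stand 8 mm ahead of it and the grasp point (between the pads) lies 11 mm behind it (tcp_to_tips is the distance from the TCP to the fingertips, in m); z points along the fingers, y is the direction in which the jaws open and shut (so a half turn about z gives the same grasp; the last joint's range is limited). The gripper opens to 88 mm and grips with 3 to 60 N. Pads are 20 mm wide; open, the fingers measure 115 mm over their backs; the gripper's body (75 mm by 178 mm) begins 61 mm behind the grasp point.
Start: joints at [1.206, 0.091, 1.231, -0, 1.82, -0.057], TCP at [0.182, 0.572, 0.203] pointing down, gripper open.
Joint ranges: [-2.87, 2.87], [-0.86, 2.18], [0.17, 2.46], [-1.51, 4.65], [0.06, 2.69], [-2.65, 2.65]. Speed limits (rad/s): [2.57, 2.57, 3.01, 3.14, 3.14, 3.14].

INTERFACE

Orientations are given as a unit quaternion [w, x, y, z].
In Python, from bench import * gives the robot as it stands. Calls block until the motion is done:
- move_to(position, orientation): joint-space move of the TCP to a pose.
- move_l(position, speed=0.15, orientation=None): straight line of the TCP; orientation=None keeps the orientation; speed is the mean speed in m/s.
- movej(angles): joint-space move.
- gripper_open() and close(): open the fingers fully, or close them until they stop; the grip force is fixed at half the most.
- hold(seconds).
- inverse_kinematics(position, orientation): joint angles nearest the present ones, or None.
- state(): the state.
- get_image(name): name is "scene" or "top"; returns a dict with "frame" (480x640x3 uint8, blue, green, red), "depth" (480x640 float32, m along the optical axis (not along the pixel's ray), 0 where there is no reading), "camera_matrix" (3x3 intrinsics, pixels), "view" (4x4, takes a point from world to camera coordinates). Camera axes: x right, y up, looking along -z (the intrinsics and any distortion apply to the point x, -y, -z); pixel columns grow to the right and rows downward; lengths in m; the calibration is good to about 2 mm. A picture is of the moment at which its call begins.
A pose or a line that the arm cannot do raises IKError and nothing moves.
- job_done(): hands the job in, once; it reports no verdict.
The state is a dict: "time": time; "joint_pos": joint angles; "dq": joint speeds; "joint_torque": joint torques, N m; "ee_pos": TCP position; "ee_rot": TCP orientation; "ft_force": force on the tool from outside, world axes, zero at the start; "moment": the same for the moment, N m; "finger_gap": finger opening in m.
Only numpy, scipy, OpenCV 4.12 (cv2) and the standard library are available. Lean on these libraries where they do the work, as an engineer would, in place of code of your own. Each camera call takes 0.05 s, during which the arm holds its last target.

TASK

I have just loaded one of these two steel grinding jars with balls; the other is empty and they look alike. First shut the lid of the ball case, then lift each jar in turn clear out of its seat in the stand to feel which is heavier, leaving the lighter one standing in the stand. Finish holding the heavier one upright in the air, centred a few centimetres above the mouth of the mill's jar cup: do not set it down or let go.

Things in the scene. Friction and masses are not known exactly. Their poses are not given: they have to be found in the camera images.
- case_lid (a joint): hinge of the ball case's lid, rad: 0 is shut, grows as it opens (starts about 1.0 to 1.5). The hinge is stiff: the lid stays at any angle where it is left and about 1 N at its free edge moves it, so it must be pushed down all the way until it rests on the case.
- case_hinge (a point): middle of the hinge line of the ball case, a dark plastic box 110 mm (x) by 150 mm (y) by 40 mm high that is fixed to the bench and shows steel balls in compartments. The point lies on the top of the case's rear edge, 40 mm above the bench; its x axis points to the rear of the case (away from the opening side), y along the hinge line, z up. It does not turn with the lid.
- lid_edge (a point): middle of the lid's free edge, on the outer (upper when shut) face. It moves with the lid. The lid is a plain shallow tray 112 mm from hinge to free edge, 150 mm wide, 16 mm deep, without a handle; when shut, its flat top lies 57 mm above the bench and this point is 112 mm in front of the hinge; opening swings the free edge up and back over the hinge. Axes: the lid's own; z is the normal of the outer face, x points along the lid from the free edge to the hinge.
- jar_a_mid (a point): centre (half-way up, on the axis) of one of the two closed steel grinding jars: upright smooth cylinder, 46 mm diameter, 72 mm high, thin red seal ring, fluted screw lid of the same diameter, z along its axis upward. At first it stands in one seat of the stand, its base 12 mm and its centre 48 mm above the bench, its top 84 mm. Jars weigh under 0.9 kg; the two weights differ by more than 0.2 kg; nothing visible tells which is heavier.
- jar_b_mid (a point): the same point of the other, identical looking jar.
- seat_0 (a point): centre of the floor of one round seat of the jar stand, an off-white plastic block 85 mm (x) by 190 mm (y) by 24 mm high fixed to the bench. Two seats, 100 mm apart along the stand's y axis, are each 50 mm across and 12 mm deep (floor 12 mm above the bench), with a small chamfer. Axes are the stand's: y along the row of seats, z up; a jar is best gripped across the row (along x).
- seat_1 (a point): the same point of the other seat.
- mill_cup (a point): centre of the mouth (rim level) of the mill's open aluminium jar cup, 82 mm above the bench; outer diameter 66 mm, inner 53 mm, 14 mm deep. The mill is a light grey box 150 by 150 mm and 53 mm high with a dark top, fixed to the bench. Its clamp yoke stands open behind the cup: 58 to 108 mm behind the cup's centre (along this point's x), 110 mm wide, up to 136 mm above the bench. Axes: x to the rear of the mill, z up.
- beaker: bystander: clear empty beaker, 54 mm across, 70 mm high, origin at the centre of its underside; leave it alone.
- marker: bystander: white marker pen with blue cap lying near the front edge of the bench, 134 mm long, 16 mm thick, origin at the centre of its underside; leave it alone.
- label_roll: bystander: roll of beige label tape lying flat, 62 mm across, 19 mm high, origin at the centre of its underside; leave it alone.
- funnel: bystander: white funnel standing mouth down, 67 mm across, 70 mm high, origin at the centre of its underside; leave it alone.
Things that resemble listed ones, but are neither listed nor needed, are in the scene too. What is shaped like the part that bears jar_b_mid but orange or purple is not meant.

How it is judged:
On the way, in this order (a step that is already met when the one before it is completed fails the run):
1. the ball case is shut (value of joint case_lid below 0.06 rad), for 0.2 s.
2. the lighter jar is lifted clear out of its seat while the heavier one (pressing on the stand with over 5.3 N) stands in the stand (((height (world z) of jar_a_mid above 0.065 m and contact force between the fingers and jar_a above 0.5 N and contact force between jar_b and jar_stand above 5.3 N) or (height (world z) of jar_b_mid above 0.065 m and contact force between the fingers and jar_b above 0.5 N and contact force between jar_a and jar_stand above 5.3 N))), for 0.2 s.
3. the heavier jar is lifted clear out of its seat while the lighter one (pressing on the stand with under 5.3 N) stands in the stand (((height (world z) of jar_a_mid above 0.065 m and contact force between the fingers and jar_a above 0.5 N and contact force between jar_b and jar_stand between 1.5 and 5.3 N) or (height (world z) of jar_b_mid above 0.065 m and contact force between the fingers and jar_b above 0.5 N and contact force between jar_a and jar_stand between 1.5 and 5.3 N))), for 0.2 s.
At the end, for the whole second after the job is handed in: Case lid within 0.06 rad of shut; lighter jar upright, fully down in either seat and let go; heavier jar still in the fingers, at rest, within 10 degrees of upright, axis within 20 mm of the cup's centre, base 5 to 80 mm above the cup's rim, touching only the fingers (value of joint case_lid below 0.06 rad and ((contact force between the fingers and jar_a above 0.5 N and horizontal distance between jar_a_mid and mill_cup below 0.02 m and z of jar_a_mid in the frame of mill_cup between 0.041 and 0.116 m and angle between jar_a_mid's own z axis and vertical below 0.17 rad and linear speed of jar_a below 0.03 m/s and contact force between jar_a and mill below 0.1 N and (horizontal distance between jar_b_mid and seat_0 below 0.005 m or horizontal distance between jar_b_mid and seat_1 below 0.005 m) and height (world z) of jar_b_mid below 0.051 m and angle between jar_b_mid's own z axis and vertical below 0.06 rad and contact force between the fingers and jar_b below 0.1 N and contact force between jar_b and jar_stand between 1.5 and 5.3 N) or (contact force between the fingers and jar_b above 0.5 N and horizontal distance between jar_b_mid and mill_cup below 0.02 m and z of jar_b_mid in the frame of mill_cup between 0.041 and 0.116 m and angle between jar_b_mid's own z axis and vertical below 0.17 rad and linear speed of jar_b below 0.03 m/s and contact force between jar_b and mill below 0.1 N and (horizontal distance between jar_a_mid and seat_0 below 0.005 m or horizontal distance between jar_a_mid and seat_1 below 0.005 m) and height (world z) of jar_a_mid below 0.051 m and angle between jar_a_mid's own z axis and vertical below 0.06 rad and contact force between the fingers and jar_a below 0.1 N and contact force between jar_a and jar_stand between 1.5 and 5.3 N))); the arm keeps its last pose, push and grip.
It fails at once if a jar is lifted out while the ball case is still open (value of joint case_lid above 0.12 rad and height (world z) of any of jar_a_mid, jar_b_mid above 0.065 m).
It fails at once if a jar is tipped over (angle between any of jar_a_mid, jar_b_mid's own z axis and vertical above 0.6 rad).
It fails at once if a bystander is pushed away (distance of any of label_roll, beaker, funnel, marker from where it was at the start of the episode above 0.03 m).
It also fails if it takes over 64 s, if anything falls off the work surface, if the arm or the gripper's body presses on something with over 40 N, if the wrist force passes 120 N, or if a joint passes its speed limit or range.

## Working session

There is one attempt and no reset: what is moved stays moved. The work goes in short steps, each a Python script; the robot and the scene stay as the last script left them, time stands still between calls to the robot, and variables do not carry over. Pictures are saved under pics/ and viewed, and the job is handed in when it is done.

```bash
ls; mkdir -p pics
python3 - <<'E'
from bench import *
import cv2, pickle
for n in ["scene","top"]:
    d=get_image(n); cv2.imwrite(f"pics/{n}0.png",d["frame"]); pickle.dump(d,open(f"{n}0.pkl","wb"))
    print(n,d["camera_matrix"],d["view"], d.keys())
print(state())
E
```

```text
pics
scene [[524.96019323   0.         315.36898521]
 [  0.         524.96019323 234.01236496]
 [  0.           0.           1.        ]] [[ 0.57013882 -0.82141743  0.01466738 -0.32236902]
 [ 0.47588276  0.34475401  0.80912315 -0.31932992]
 [-0.6696845  -0.45433256  0.58745604 -0.83536475]
 [ 0.          0.          0.          1.        ]] dict_keys(['frame', 'depth', 'camera_matrix', 'view'])
top [[561.48628617   0.         320.65248506]
 [  0.         561.48628617 241.57403542]
 [  0.           0.           1.        ]] [[-0.01511939 -0.99987449 -0.00473356  0.01331129]
 [ 0.98437051 -0.01571535  0.17540732 -0.56763791]
 [-0.17545969 -0.00200753  0.98448457 -1.2653382 ]
 [ 0.          0.          0.          1.        ]] dict_keys(['frame', 'depth', 'camera_matrix', 'view'])
{'time': 0.1, 'joint_pos': array([ 1.20627955e+00,  9.17913558e-02,  1.23175588e+00, -2.98502712e-06,
        1.81979448e+00, -5.67005027e-02]), 'dq': array([ 8.03938155e-05, -1.27584528e-04, -2.90395147e-03,  2.68960418e-04,
       -7.61208601e-04, -3.31209072e-04]), 'joint_torque': array([ 1.79816238e-03, -4.47858739e+01, -4.07571137e+01,  6.99672103e-02,
        2.83812254e-02, -1.15799621e-04]), 'ee_pos': array([0.18168412, 0.57152013, 0.20212073]), 'ee_rot': array([-1.81409944e-04,  1.53301537e-01,  9.88179070e-01, -8.55507782e-04]), 'ft_force': array([ 0.02390723, -0.26864595, -0.25719518]), 'moment': array([-0.00667043,  0.01750759, -0.02663814]), 'finger_gap': 0.0878884100102372}
```

View pics/scene0.png

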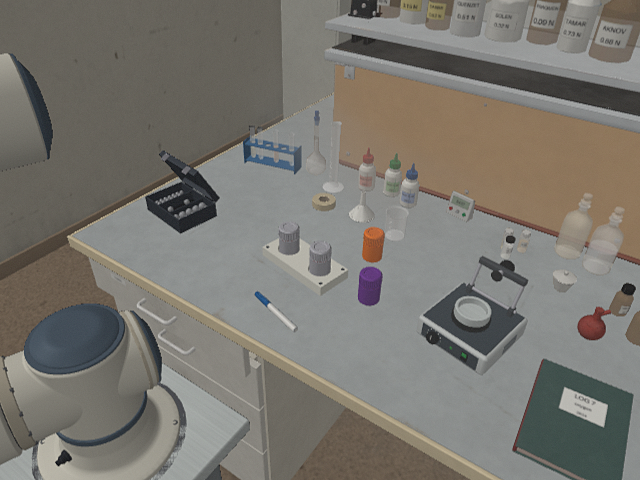

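View pics/top0.png

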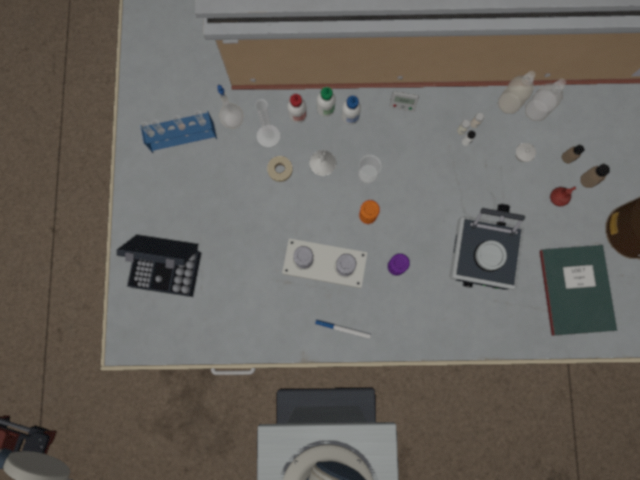

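The scene view shows the open case (185,200), the stand with two grey jars (289,238; 320,258) and the mill cup (472,312). Orange and purple decoys stand near the jars. In the top view the case is at (163,270), the jars at (304,256) and (346,264), and the cup at (491,255). I'll enlarge these areas.

```bash
cat > h.py <<'E'
import numpy as np,pickle,cv2
def world(d,u,v,z=None):
    K=d["camera_matrix"];V=d["view"];R=V[:3,:3];t=V[:3,3]
    ray=np.array([(u-K[0,2])/K[0,0],-(v-K[1,2])/K[1,1],-1.0])
    if z is None:
        return R.T@(ray*d["depth"][int(round(v)),int(round(u))]-t)
    o=-R.T@t; r=R.T@ray
    return o+r*(z-o[2])/r[2]
def cloud(d):
    v,u=np.mgrid[0:480,0:640]; K=d["camera_matrix"];V=d["view"];D=d["depth"]
    P=np.stack([(u-K[0,2])/K[0,0]*D,-(v-K[1,2])/K[1,1]*D,-D],-1)
    return (P-V[:3,3])@V[:3,:3]
E
python3 - <<'E'
import pickle,cv2,numpy as np
t=pickle.load(open("top0.pkl","rb"))["frame"]; s=pickle.load(open("scene0.pkl","rb"))["frame"]
def c(f,x,y,w,h,k): return cv2.resize(f[y:y+h,x:x+w],None,fx=k,fy=k,interpolation=cv2.INTER_CUBIC)
a=np.hstack([c(t,110,220,100,90,4),c(t,275,220,100,90,4)])
b=np.hstack([c(t,440,195,100,75,4),c(s,140,140,100,75,4)])
cv2.imwrite("pics/crop0.png",np.vstack([a[:300],b])[:600])
E
```

```text
(no output)
```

View pics/crop0.png

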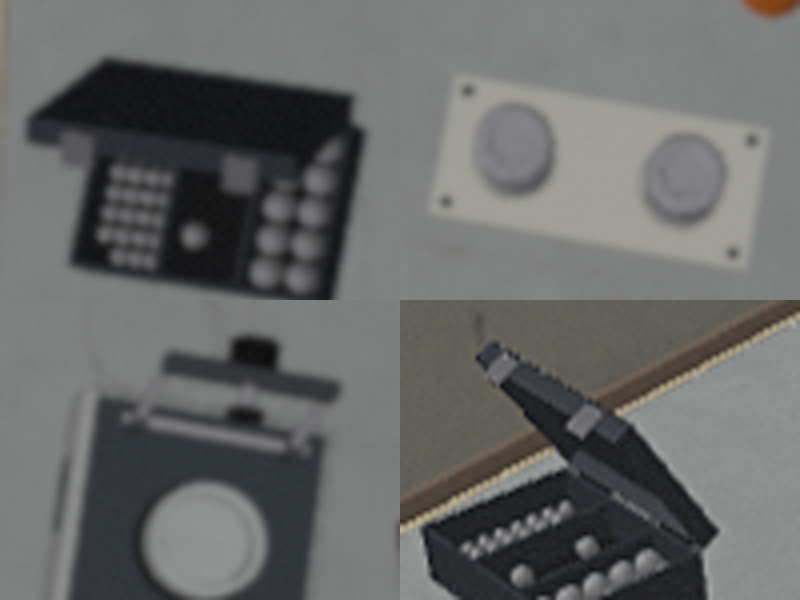

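Run:
```python
from h import *
from scipy.optimize import least_squares
t=pickle.load(open("top0.pkl","rb")); s=pickle.load(open("scene0.pkl","rb"))
for n,d in(("top",t),("scene",s)):
    P=cloud(d); ok=d["depth"]>0
    X,Y,Z=P[...,0],P[...,1],P[...,2]
    def sel(x0,x1,y0,y1,z0,z1):
        m=ok&(X>x0)&(X<x1)&(Y>y0)&(Y<y1)&(Z>z0)&(Z<z1); return P[m]
    def rect(q,l):
        r=cv2.minAreaRect((q[:,:2]*1000).astype(np.float32)); print(n,l,len(q),np.round(r[0],1),np.round(r[1],1),round(r[2],1),"z",np.round(np.median(q[:,2]),4))
    # generic locations
    if n=="top":
        for l,(u,v) in dict(case=(163,270),j1=(304,256),j2=(346,264),stand=(325,265),cup=(491,255)).items(): print(l,world(d,u,v))
    for l,(u,v) in dict(j1=(304,256),j2=(346,264)).items():
        c=world(t,u,v); q=sel(c[0]-.04,c[0]+.04,c[1]-.04,c[1]+.04,.079,.09); rect(q,l)
    c=world(t,325,265); rect(sel(c[0]-.1,c[0]+.1,c[1]-.13,c[1]+.13,.019,.029),"stand")
    c=world(t,491,255); rect(sel(c[0]-.05,c[0]+.05,c[1]-.05,c[1]+.05,.078,.088),"cup"); rect(sel(c[0]-.12,c[0]+.07,c[1]-.13,c[1]+.13,.045,.06),"mill")
    c=world(t,163,270); rect(sel(c[0]-.15,c[0]+.2,c[1]-.15,c[1]+.15,.047,.3),"lid"); rect(sel(c[0]-.15,c[0]+.2,c[1]-.15,c[1]+.15,.012,.043),"case")
```

```text
case [0.51169622 0.38336928 0.01051525]
j1 [0.52941452 0.04282295 0.08175412]
j2 [ 0.5098078  -0.05238724  0.07986312]
stand [ 0.51563189 -0.00490955  0.02547459]
cup [ 0.52699714 -0.38636319  0.06819835]
top j1 294 [530.8  46.2] [43.4 43.8] 88.8 z 0.0836
top j2 296 [512.7 -51.3] [43.2 43.8] 88.5 z 0.0837
top stand 1929 [522.4  -3.2] [190.  86.] 78.9 z 0.0243
top cup 228 [ 526.2 -382. ] [64.9 63.5] 87.4 z 0.0821
top mill 2683 [ 529.9 -383.6] [160.8 144.9] 85.1 z 0.0532
top lid 1769 [521.  376.1] [151.8 123.3] 80.6 z 0.1199
top case 1520 [512.9 377.4] [152.8 109.2] 80.5 z 0.0242
scene j1 195 [527.3  47.2] [42.7 42.4] 39.6 z 0.0818
scene j2 224 [507.4 -50.5] [42.7 43. ] 78.9 z 0.0817
scene stand 1400 [554.1  -7.2] [193.8 160.9] 78.7 z 0.0227
scene cup 245 [ 523.5 -380.8] [64.3 64.6] 70.8 z 0.0796
scene mill 3053 [ 533.8 -383. ] [147.6 148.2] 78.6 z 0.051
scene lid 787 [539.7 375.7] [157.9  73.5] 81.6 z 0.1075
scene case 1941 [514.7 380.3] [162.6 121.3] 80.5 z 0.0266
```

The crop shows the case opening towards the robot with the lid at the rear, the stand with its two jars, and the mill's yoke behind the cup. Next I'll measure the lid angle.

Run:
```python
from h import *
t=pickle.load(open("top0.pkl","rb")); s=pickle.load(open("scene0.pkl","rb"))
yaw=np.radians(-9.5); ex=np.array([np.cos(yaw),np.sin(yaw)]);ey=np.array([-ex[1],ex[0]])
C=np.array([.5135,.3775])
for n,d in(("top",t),("scene",s)):
    P=cloud(d); D=d["depth"]>0
    a=(P[...,:2]-C)@ex; b=(P[...,:2]-C)@ey; z=P[...,2]
    m=D&(abs(a)<.2)&(abs(b)<.1)&(z>.012)&(z<.25)
    print(n,"ext low a",np.percentile(a[m&(z<.045)],[1,99]),"b",np.percentile(b[m&(z<.045)],[1,99]))
    q=m&(z>.06)
    print("lid b",np.percentile(b[q],[1,99]))
    for z0 in np.arange(.03,.19,.01):
        k=m&(abs(z-z0)<.005)&(abs(b)<.06)
        if k.sum()>5: print(round(z0,3),k.sum(),np.round(np.percentile(a[k],[2,50,98]),4))
```

```text
top ext low a [-0.05500398  0.04699115] b [-0.0754736   0.07328383]
lid b [-0.07506143  0.07321685]
0.03 303 [-0.055  -0.0193  0.0231]
0.04 122 [-0.0549 -0.0523  0.0049]
0.05 53 [-0.0493  0.0677  0.0693]
0.06 81 [0.06   0.0638 0.0668]
0.07 83 [0.0547 0.0584 0.0614]
0.08 104 [0.0493 0.053  0.0567]
0.09 95 [0.0435 0.047  0.0504]
0.1 100 [0.0383 0.0416 0.0458]
0.11 93 [0.0331 0.0365 0.0399]
0.12 102 [0.027  0.031  0.0345]
0.13 109 [0.0001 0.0256 0.029 ]
0.14 424 [-0.0041  0.0094  0.0231]
0.15 126 [0.0038 0.0135 0.0179]
scene ext low a [-0.05921844  0.05496188] b [-0.07497299  0.07799654]
lid b [-0.07505401  0.07627374]
0.03 472 [-0.0591 -0.004   0.0496]
0.04 217 [-0.0592  0.0483  0.0575]
0.05 86 [0.0508 0.0577 0.0619]
0.06 20 [0.0529 0.0557 0.0583]
0.07 21 [0.0477 0.0514 0.0532]
0.08 18 [0.0421 0.0455 0.0478]
0.09 16 [0.037  0.0393 0.0419]
0.1 9 [0.0329 0.0343 0.0361]
0.14 212 [-0.0082  0.0036  0.013 ]
0.15 32 [-0.      0.0083  0.0128]
```

```bash
cat >> h.py <<'E'
def quat(yvec):
    """tool down, tool y along yvec (xy)"""
    b=np.arctan2(yvec[0],-yvec[1])/2
    return np.array([0,np.cos(b),np.sin(b),0])
yaw=np.radians(-9.5); ex=np.array([np.cos(yaw),np.sin(yaw)]);ey=np.array([-ex[1],ex[0]])
HC=np.array([.5135,.3775])+.055*ex
def lidpt(phi,s,n,b=0):
    a=-s*np.cos(phi)+n*np.sin(phi); z=.04+s*np.sin(phi)+n*np.cos(phi)
    return np.r_[HC+a*ex+b*ey, z+.008]
E
python3 - <<'E'
from bench import *
from h import *
q=quat(ey)
p0=lidpt(1.35,.085,.017+.018); up=p0.copy(); up[2]=.22
print(up,p0,inverse_kinematics(up,q),inverse_kinematics(p0,q),inverse_kinematics(lidpt(0,.085,.015),q))
close(); move_to(up,q); move_l(p0,.15)
f0=state()["ft_force"]; print(f0,state()["time"],state()["finger_gap"])
d=get_image("scene"); cv2.imwrite("pics/s1.png",cv2.resize(d["frame"][100:300,60:320],None,fx=3,fy=3))
E
```

```text
[0.58306741 0.36585841 0.22      ] [0.58306741 0.36585841 0.13860172] [ 5.10960997e-01  3.46404791e-01  9.08899000e-01 -4.44089210e-16
  1.88628886e+00 -8.94029051e-01] [ 5.10960997e-01  3.29795690e-01  1.07322259e+00 -4.44089210e-16
  1.73857437e+00 -8.94029051e-01] [ 6.13667516e-01  1.53032477e-01  1.41186095e+00 -4.44089210e-16
  1.57669923e+00 -7.91322532e-01]
[ 0.44505452 -0.0124261   0.78564504] 3.7917 0.0002785043378207761
```

View pics/s1.png

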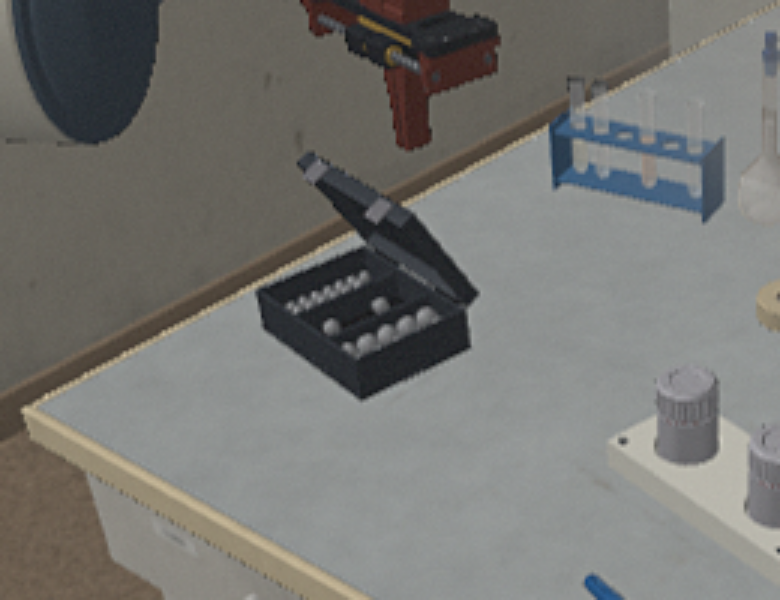

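The fingers are behind and above the lid, with the tip at about full-image (197,149). I expected (200,158), so I'll check the pose.

Run:
```python
from bench import *
from h import *
s=state(); print(s["ee_pos"],s["ee_rot"],s["time"],s["dq"],lidpt(1.35,.085,.035))
d=get_image("scene"); P=cloud(d)
cv2.imwrite("pics/s2.png",cv2.resize(d["frame"][100:220,140:300],None,fx=4,fy=4))
m=(d["depth"]>0)&(P[...,2]<.3)&(P[...,2]>.1)&(abs(P[...,0]-.58)<.1)&(abs(P[...,1]-.366)<.1)
u,v=np.nonzero(m)[::-1]
for w in range(v.min(),175,4):
    k=v==w
    if k.any(): q=P[m][k]; print(w,u[k].min(),u[k].max(),q.mean(0).round(3))
```

```text
[0.58347361 0.36646522 0.14061583] [1.14715745e-03 8.25859419e-02 9.96582979e-01 7.82248301e-04] 3.8417 [-0.00357788 -0.00384978 -0.01143361 -0.00091992 -0.00042814  0.00157183] [0.58306741 0.36585841 0.13860172]
89 175 178 [0.609 0.448 0.283]
93 162 177 [0.582 0.443 0.282]
97 160 208 [0.57  0.402 0.286]
101 161 209 [0.566 0.375 0.283]
105 163 220 [0.574 0.364 0.274]
109 163 225 [0.565 0.347 0.271]
113 175 226 [0.558 0.318 0.271]
117 177 225 [0.556 0.316 0.263]
121 185 225 [0.557 0.305 0.256]
125 188 222 [0.565 0.316 0.24 ]
129 189 211 [0.56  0.328 0.228]
133 190 202 [0.575 0.36  0.204]
137 191 202 [0.575 0.361 0.193]
141 191 202 [0.576 0.363 0.181]
145 192 203 [0.577 0.362 0.171]
149 195 199 [0.572 0.361 0.162]
153 160 167 [0.533 0.442 0.143]
157 161 174 [0.526 0.419 0.142]
161 163 180 [0.524 0.404 0.136]
165 168 187 [0.521 0.374 0.136]
169 182 194 [0.512 0.334 0.142]
173 183 199 [0.507 0.319 0.139]
```

View pics/s2.png

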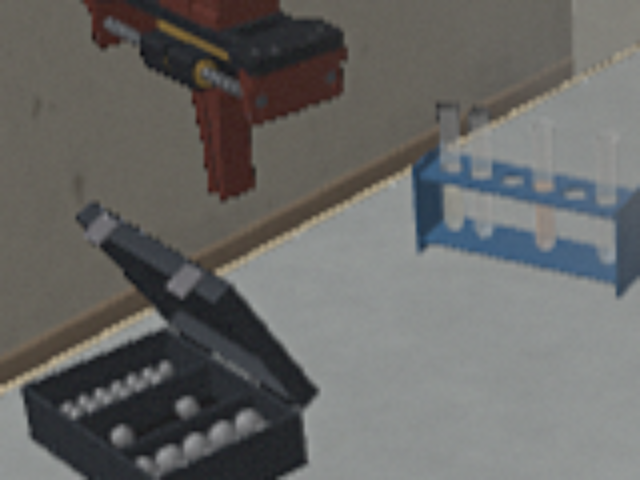

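The image puts the fingertip at z≈0.158, while kinematics says 0.132. Before pushing I'll check with the top camera and look for `tcp_to_tips`.

Run:
```python
import bench
from bench import *
from h import *
print([ (k,getattr(bench,k) if not callable(getattr(bench,k)) else '') for k in dir(bench) if not k.startswith('_')])
s=state(); print(s.keys(), s["joint_pos"])
d=get_image("top"); P=cloud(d)
cv2.imwrite("pics/t2.png",cv2.resize(d["frame"][180:330,80:240],None,fx=4,fy=4))
V=d["view"];K=d["camera_matrix"]
for z in (.1326,.158):
    c=V[:3,:3]@np.array([.5835,.3665,z])+V[:3,3]; print(K[0,2]-K[0,0]*c[0]/c[2],K[1,2]+K[1,1]*c[1]/c[2])
```

```text
[('IKError', ''), ('close', ''), ('get_image', ''), ('gripper_open', ''), ('hold', ''), ('inverse_kinematics', ''), ('job_done', ''), ('move_l', ''), ('move_to', ''), ('movej', ''), ('state', ''), ('tcp_to_tips', 0.008)]
dict_keys(['time', 'joint_pos', 'dq', 'joint_torque', 'ee_pos', 'ee_rot', 'ft_force', 'moment', 'finger_gap']) [ 5.11283142e-01  3.28593416e-01  1.07068353e+00  2.10069879e-05
  1.73906170e+00 -8.93991750e-01]
156.18947381737462 230.5786396162281
152.74315947004538 228.28945548441772
```

View pics/t2.png

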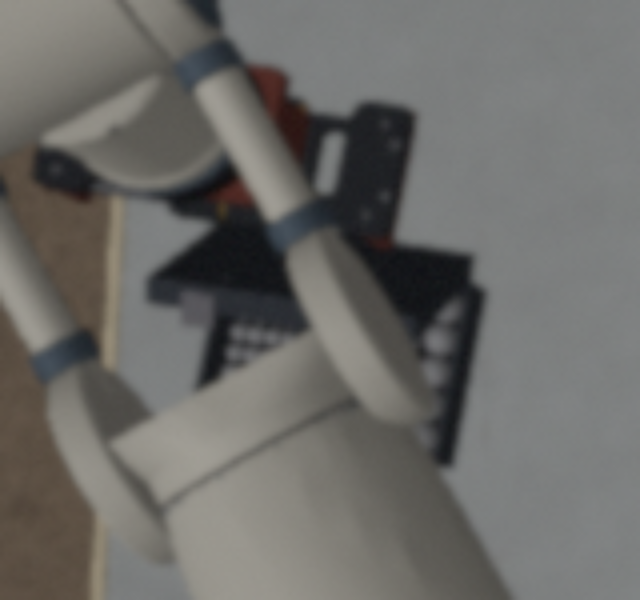

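The images suggest the real tips sit about 25 mm higher than nominal. The lid sweep will tolerate either case, and the final touch on the lid top, which is at a known 57 mm, will calibrate it.

Run:
```python
from bench import *
from h import *
for phi in (1.0,.75,.5,.25):
    move_l(lidpt(phi,.072,.019),.12); s=state(); print(phi,s["time"],s["ft_force"].round(2),s["ee_pos"].round(4))
p=lidpt(0,.075,.022)
while True:
    move_l(p,.06); s=state(); f=s["ft_force"]; print(p[2].round(4),s["ee_pos"][2].round(4),s["time"].round(2),f.round(2))
    if f[2]>6 or p[2]<.034: break
    p[2]-=.004
d=get_image("scene"); cv2.imwrite("pics/s3.png",cv2.resize(d["frame"][100:250,110:310],None,fx=4,fy=4))
```

```text
1.0 4.45 [ 0.67  0.08 -0.55] [0.5455 0.3723 0.1197]
0.75 4.7583 [ 0.64 -0.15 -0.29] [0.529  0.3749 0.1113]
0.5 5.0667 [ 0.11  0.25 -0.31] [0.5146 0.3772 0.0991]
0.25 5.375 [ 0.72 -0.53  0.32] [0.5036 0.3789 0.0839]Traceback (most recent call last):
  File "<stdin>", line 7, in <module>
AttributeError: 'float' object has no attribute 'round'
```

Run:
```python
from bench import *
from h import *
p=lidpt(0,.075,.022)
while True:
    move_l(p,.06); s=state(); f=s["ft_force"]; print(round(p[2],4),s["ee_pos"][2].round(4),round(s["time"],2),f.round(2))
    if f[2]>6 or p[2]<.034: break
    p[2]-=.004
d=get_image("scene"); cv2.imwrite("pics/s3.png",cv2.resize(d["frame"][100:250,110:310],None,fx=4,fy=4))
```

```text
0.07 0.0703 6.07 [0.77 0.6  0.08]
0.066 0.0656 6.32 [0.6  0.01 1.06]
0.062 0.0615 6.57 [ 0.68 -0.7   0.37]
0.058 0.0575 6.82 [-0.25  0.64  0.23]
0.054 0.0535 7.07 [-0.54  0.54 -0.92]
0.05 0.0495 7.32 [-0.57  0.34  0.76]
0.046 0.0455 7.57 [-0.33 -0.34  1.32]
0.042 0.0415 7.82 [ 0.5  -0.11  0.8 ]
0.038 0.0377 8.07 [0.74 0.08 0.68]
0.034 0.0372 8.32 [-5.51 -3.28 12.53]
```

View pics/s3.png

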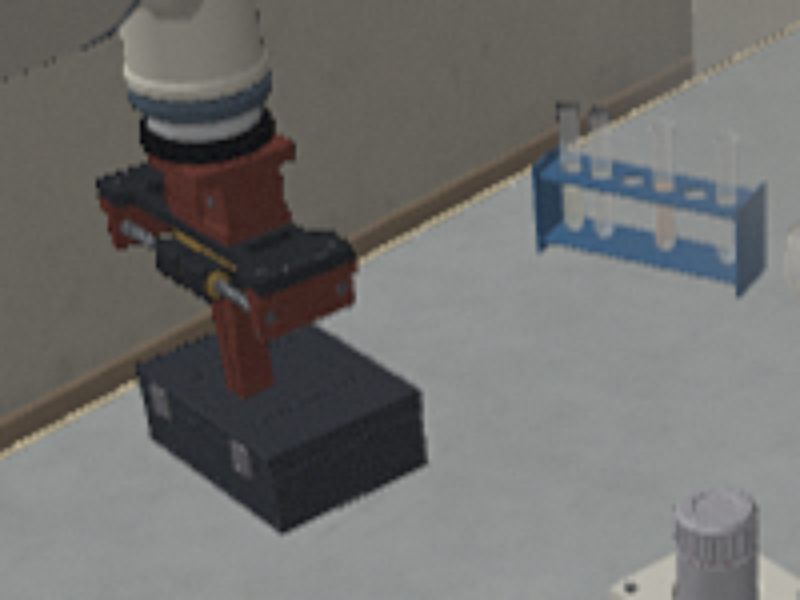

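The lid is shut. Contact at a reported z of 0.037 against a lid top at 0.057 means the tips are 20 mm above the reported TCP, not 8 mm below. I'll use tip = TCP + 0.020, then check the lid and line up over jar 1.

```bash
cat >> h.py <<'E'
TIP=.020   # tip z = reported TCP z + TIP (measured)
sy=np.radians(-11.0); sx=np.array([np.cos(sy),np.sin(sy)])
J1=np.array([.5315,.0460]); J2=np.array([.5128,-.0518]); CUP=np.array([.5255,-.3815])
E
python3 - <<'E'
from bench import *
from h import *
s=state(); p=s["ee_pos"].copy(); p[2]=.13; move_l(p,.2)
gripper_open()
for q in (quat(sx),quat(-sx)):
    print([inverse_kinematics(np.r_[j,z],q) for j in (J1,J2,CUP) for z in(.02,.13)])
E
```

```text
[array([ 2.25575050e-02, -4.49225735e-02,  1.69454900e+00, -4.44089210e-16,
        1.49196623e+00,  2.14543723e-01]), array([ 2.25575050e-02, -9.05069743e-02,  1.54145712e+00, -4.44089210e-16,
        1.69064251e+00,  2.14543723e-01]), array([-1.66687438e-01, -9.45479023e-02,  1.74182905e+00, -4.44089210e-16,
        1.49431150e+00,  2.52987795e-02]), array([-1.66687438e-01, -1.39740085e-01,  1.58696852e+00, -4.44089210e-16,
        1.69436422e+00,  2.52987795e-02]), array([-6.80328852e-01,  2.61562588e-01,  1.36573183e+00, -4.44089210e-16,
        1.51429823e+00, -4.88342634e-01]), array([-6.80328852e-01,  2.22066746e-01,  1.21541892e+00, -4.44089210e-16,
        1.70410699e+00, -4.88342634e-01])]
[None, None, None, None, None, None]
```

Run:
```python
from bench import *
from h import *
q=quat(sx)
move_to(np.r_[J1,.13],q); move_l(np.r_[J1,.078],.15)
s=state(); print(s["ee_pos"],s["time"],s["finger_gap"],s["ft_force"])
d=get_image("scene"); cv2.imwrite("pics/s4.png",cv2.resize(d["frame"][150:300,220:420],None,fx=4,fy=4))
P=cloud(d); m=(d["depth"]>0)&(np.hypot(P[...,0]-.50,P[...,1]-.39)<.05)&(P[...,2]>.03); print("lid z",np.median(P[...,2][m]),np.polyfit(((P[m][:,:2]-HC)@ex),P[m][:,2],1))
t=get_image("top"); cv2.imwrite("pics/t4.png",cv2.resize(t["frame"][190:310,240:400],None,fx=4,fy=4))
```

```text
[0.53141641 0.04656831 0.0780419 ] 12.15 0.08784995757602501 [0.85472333 0.61581175 1.0488698 ]
lid z 0.055349562835740974 [0.08235948 0.06020624]
```

View pics/s4.png

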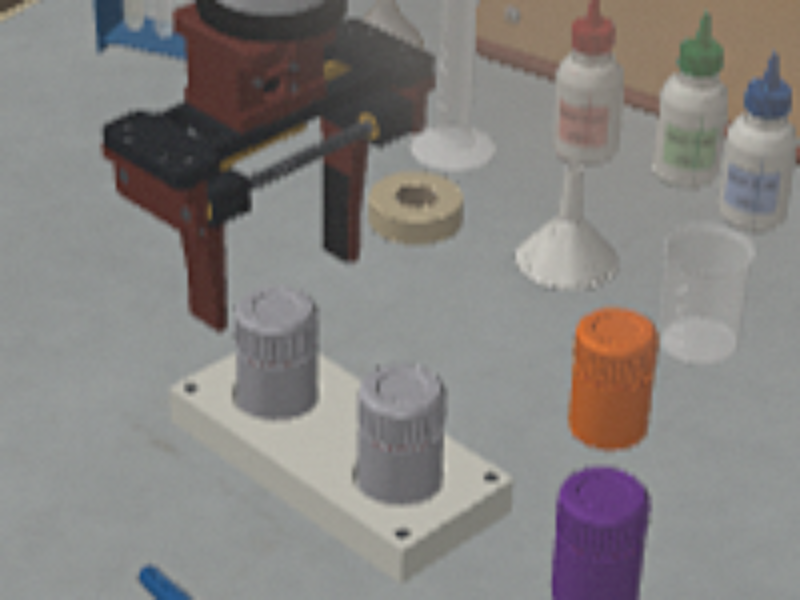

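View pics/t4.png

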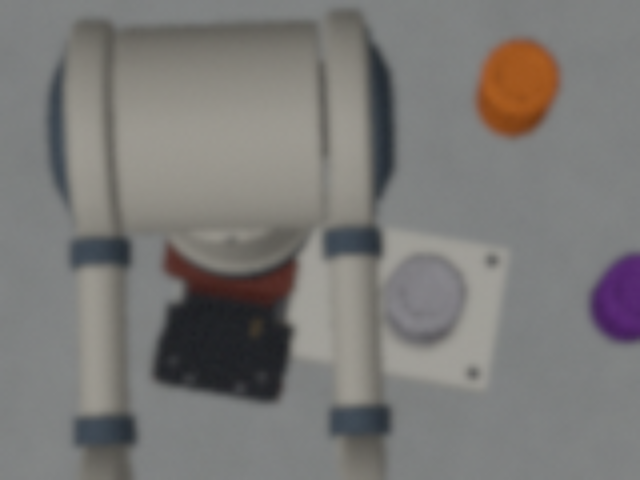

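The fingers straddle jar 1 slightly above it: front tip near (272,230), rear tip near (306,214). I'll check the lateral alignment, and check the lid's flatness robustly.

Run:
```python
from bench import *
from h import *
from scipy.optimize import least_squares
t=get_image("top"); d=get_image("scene")
for n,c in(("top",t),("scene",d)):
    P=cloud(c); a=(P[...,:2]-HC)@ex; b=(P[...,:2]-HC)@ey
    m=(c["depth"]>0)&(a<-.012)&(a>-.10)&(abs(b)<.06)&(P[...,2]>.045)&(P[...,2]<.08)
    r=least_squares(lambda k:k[0]+k[1]*a[m]+k[2]*b[m]-P[m][:,2],[.057,0,0],loss="soft_l1",f_scale=.001).x
    print(n,m.sum(),r)
    for a0 in (-.1,-.08,-.06,-.04,-.02): 
        k=m&(abs(a-a0)<.01); print(a0,k.sum(),np.median(P[k][:,2]).round(4) if k.any() else None)
s=state();tcp=s["ee_pos"]
V=d["view"];K=d["camera_matrix"]
def pr(p):
    c=V[:3,:3]@p+V[:3,3]; return (round(K[0,2]-K[0,0]*c[0]/c[2],1),round(K[1,2]+K[1,1]*c[1]/c[2],1))
for sg in(-1,1):
  for dd in (.044,.0575):
   print(sg,dd,[pr(np.r_[tcp[:2]+sg*dd*sx+e*np.array([-sx[1],sx[0]])*.01,tcp[2]+TIP]) for e in(-1,1)])
cv2.imwrite("pics/s5.png",cv2.resize(d["frame"][190:250,255:325],None,fx=10,fy=10,interpolation=cv2.INTER_CUBIC))
```

```text
top 1948 [0.05663359 0.00217912 0.00165384]
-0.1 227 0.0563
-0.08 447 0.0565
-0.06 442 0.0566
-0.04 442 0.0566
-0.02 390 0.0566
scene 886 [ 5.56845587e-02  1.08876082e-03 -2.04193790e-05]
-0.1 104 0.0557
-0.08 214 0.0555
-0.06 193 0.0558
-0.04 202 0.0556
-0.02 173 0.0557
-1 0.044 [(np.float64(278.1), np.float64(230.0)), (np.float64(272.0), np.float64(226.1))]
-1 0.0575 [(np.float64(273.3), np.float64(232.6)), (np.float64(267.2), np.float64(228.6))]
1 0.044 [(np.float64(307.9), np.float64(214.4)), (np.float64(301.7), np.float64(210.8))]
1 0.0575 [(np.float64(312.2), np.float64(212.1)), (np.float64(306.1), np.float64(208.6))]
```

View pics/s5.png

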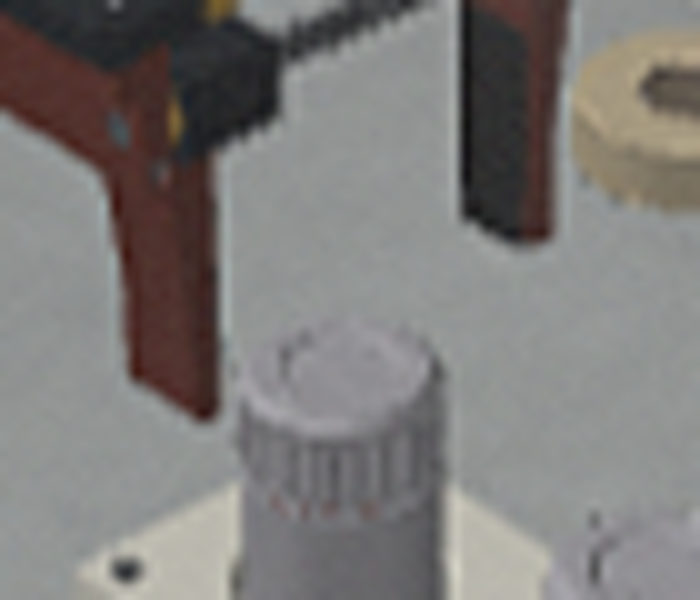

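The lid is flat and shut, and the fingers line up with the jar within about 2 mm. I'll grasp and weigh jar 1.

```bash
cat >> h.py <<'E'
def avgf(n=10):
    from bench import state,hold
    F=[]
    for _ in range(n): hold(.06); F.append(state()["ft_force"])
    return np.mean(F,0),np.std(F,0)
E
python3 - <<'E'
from bench import *
from h import *
f0=avgf()[0]; print("f0",f0)
move_l(np.r_[J1,.020],.12); s=state(); print(s["ee_pos"],s["ft_force"].round(2))
close(); s=state(); print("gap",s["finger_gap"],s["ft_force"].round(2),s["moment"].round(2))
move_l(np.r_[J1,.065],.08)
f=avgf(); print("lift",f,"weight",f0[2]-f[0][2],state()["finger_gap"],state()["time"])
d=get_image("scene"); cv2.imwrite("pics/s6.png",cv2.resize(d["frame"][150:300,220:420],None,fx=4,fy=4))
E
```

```text
f0 [0.13715463 0.11786752 0.28694889]
[0.53171956 0.04602426 0.02037244] [ 0.02 -0.84  0.3 ]
gap 0.045671172102553094 [ 0.68 -0.43  0.72] [-0.09  0.07 -0.01]
lift (array([ 0.08774036,  0.26004503, -3.79918662]), array([0.38399649, 0.52545136, 0.35353215])) weight 4.08613551423675 0.04584297147025014 15.5917
```

View pics/s6.png

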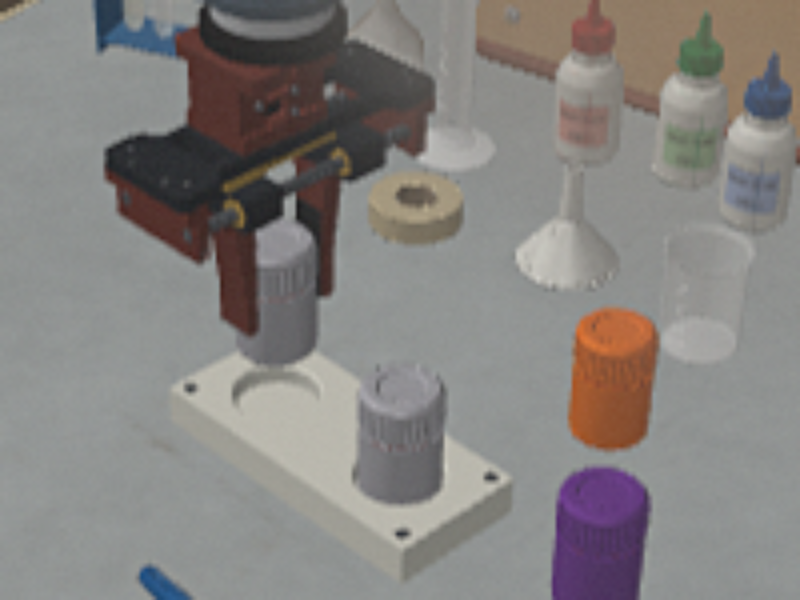

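Jar 1 is clear of its seat and weighs about 4.1 N, under 5.3 N, so it should be the lighter one. I'll put it back, check it, then weigh jar 2.

Run:
```python
from bench import *
from h import *
move_l(np.r_[J1,.023],.10); s=state(); print(s["ft_force"].round(2))
move_l(np.r_[J1,.0195],.03); s=state(); print(s["ee_pos"],s["ft_force"].round(2),avgf(4)[0])
gripper_open(); print(avgf(4)[0])
move_l(np.r_[J1,.085],.15)
move_to(np.r_[J2,.10],quat(sx)); print(state()["time"])
t=get_image("top");d=get_image("scene")
cv2.imwrite("pics/s7.png",cv2.resize(d["frame"][150:300,220:420],None,fx=4,fy=4))
for n,c in(("top",t),("scene",d)):
    P=cloud(c); m=(c["depth"]>0)&(np.hypot(P[...,0]-J1[0],P[...,1]-J1[1])<.03)&(P[...,2]>.05)&(P[...,2]<.095)
    q=P[m]; k=q[q[:,2]>.078]; print(n,len(k), np.percentile(q[:,2],[50,90,98]) if len(q) else None, cv2.minAreaRect((k[:,:2]*1000).astype(np.float32)) if len(k) else None)
```

```text
[-0.1   0.29 -2.66]
[0.53171625 0.04600273 0.01983675] [ 0.15 -0.4  -2.76] [-0.16478991  0.22495034 -2.9989927 ]
[0.28989689 0.35300798 0.1264548 ]
18.8167
top 305 [0.08339312 0.08665393 0.08823311] ((530.7388916015625, 46.20018005371094), (43.41013717651367, 43.9235725402832), 88.04700469970703)
scene 203 [0.07780765 0.08301019 0.08453313] ((527.5341796875, 47.98709487915039), (45.256317138671875, 41.26387023925781), 44.850284576416016)
```

View pics/s7.png

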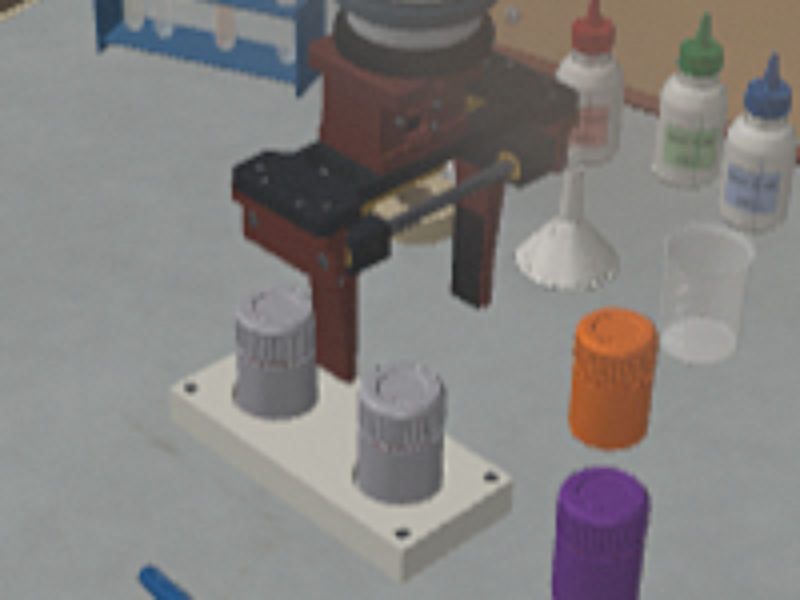

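Jar 1 is back in its seat: top at (530.7, 46.2) mm and z 0.0834, the same as at the start. Now jar 2.

Run:
```python
from bench import *
from h import *
f0=avgf(6)[0]
move_l(np.r_[J2,.020],.12); s=state(); print(s["ee_pos"],s["ft_force"].round(2))
close(); s=state(); print("gap",s["finger_gap"],s["ft_force"].round(2))
move_l(np.r_[J2,.070],.08)
f=avgf(); print("lift",f,"weight",f0[2]-f[0][2],state()["finger_gap"],state()["time"])
```

```text
[ 0.51330459 -0.05188223  0.02079633] [-0.64  0.92 -0.06]
gap 0.04570457449201554 [-2.24  0.15  1.64]
lift (array([-6.33338836e-03, -8.33073190e-02, -7.47306304e+00]), array([0.31345928, 0.49146627, 0.32570568])) weight 7.540095634797267 0.04568323877389097 22.1667
```

Jar 2 weighs about 7.5 N, so it is the heavier one. I'll carry it to just above the cup.

Run:
```python
from bench import *
from h import *
move_l(np.r_[J2,.15],.15)
move_l(np.r_[CUP,.15],.15)
move_l(np.r_[CUP,.130],.06); hold(.5)
s=state(); print(s["ee_pos"],s["finger_gap"],s["time"],avgf(5)[0])
t=get_image("top");d=get_image("scene")
cv2.imwrite("pics/s8.png",cv2.resize(d["frame"][200:380,400:560],None,fx=3.3,fy=3.3))
cv2.imwrite("pics/t8.png",np.hstack([cv2.resize(t["frame"][190:310,260:420],None,fx=2.5,fy=2.5),cv2.resize(t["frame"][190:310,420:580],None,fx=2.5,fy=2.5)]))
P=cloud(d);m=(d["depth"]>0)&(np.hypot(P[...,0]-CUP[0],P[...,1]-CUP[1])<.06)&(P[...,2]>.07)&(P[...,2]<.26)
h=cv2.cvtColor(d["frame"],cv2.COLOR_BGR2HSV)
g=m&(h[...,1]<60); q=P[g]
for z in np.arange(.075,.25,.008):
    k=q[abs(q[:,2]-z)<.004]
    if len(k)>3: print(z.round(3),len(k),k.min(0).round(3)[:2],k.max(0).round(3)[:2])
```

```text
[ 0.52557061 -0.38152315  0.13015652] 0.04567707410096875 26.1833 [-0.01952951 -0.06632763 -7.58631021]
0.075 266 [ 0.489 -0.413] [ 0.557 -0.349]
0.083 170 [ 0.492 -0.412] [ 0.555 -0.348]
0.115 5 [ 0.582 -0.401] [ 0.584 -0.392]
0.123 52 [ 0.5   -0.401] [ 0.583 -0.358]
0.131 90 [ 0.498 -0.402] [ 0.525 -0.357]
0.139 81 [ 0.498 -0.402] [ 0.526 -0.357]
0.147 53 [ 0.492 -0.402] [ 0.523 -0.357]
0.155 55 [ 0.49  -0.402] [ 0.525 -0.357]
0.163 48 [ 0.498 -0.402] [ 0.525 -0.356]
0.171 51 [ 0.493 -0.402] [ 0.552 -0.358]
0.179 50 [ 0.492 -0.402] [ 0.554 -0.363]
0.187 76 [ 0.495 -0.402] [ 0.552 -0.383]
0.195 55 [ 0.501 -0.399] [ 0.532 -0.384]
0.219 4 [ 0.545 -0.393] [ 0.548 -0.387]
0.235 68 [ 0.469 -0.422] [ 0.567 -0.394]
0.243 136 [ 0.469 -0.422] [ 0.563 -0.395]
```

View pics/s8.png

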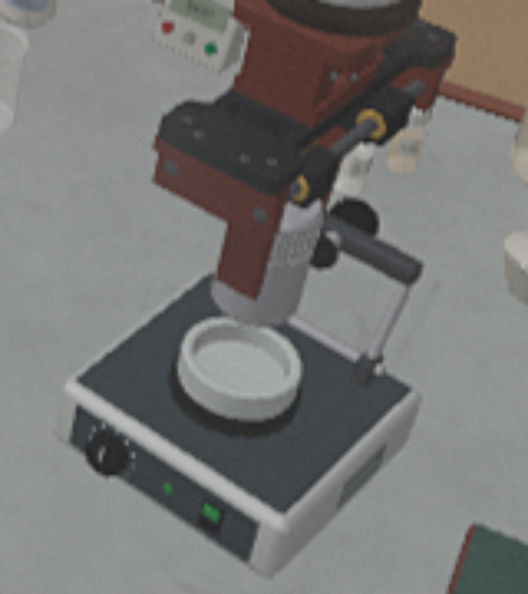

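View pics/t8.png

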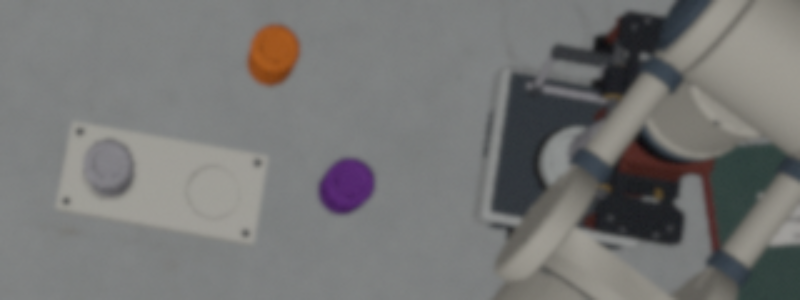

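Jar 2 hangs upright with its base at z≈0.12, about 40 mm above the rim. Its centre is within about 3 mm of the cup centre. The other jar stands in its seat, so I'll hand in.

Run:
```python
from bench import *
s=state(); print(abs(s["dq"]).max(),s["time"]); print(job_done())
```

```text
0.0015036253874993457 26.575
the job is handed in; nothing more can be done
None
```

The job is done and handed in at 26.6 s. The heavier jar is held upright above the mill cup and the lighter one is back in the stand.

- **Ball case:** I swept the lid shut and pressed it down with about 12 N. Both cameras then showed its top flat, at a slope of about 0.002 and 55.7 to 56.6 mm above the bench, so it counts as shut. I did not measure it again after lifting the jars.
- **Weighing:** The left jar (y≈+0.046 m) read about 4.1 N. I put it back in its seat; the top camera found its top where it started, to within 1 mm. The right jar read about 7.5 N, so it is the heavier one.
- **End state:** The right jar was at rest and upright in the fingers, with its base about 40 mm above the cup rim and its axis about 3 mm from the cup's centre. The force reading was still about 7.6 N. The other jar was standing in the stand, let go.

**Disagreement:** The fingertips turned out to be about 20 mm above the reported TCP height, where the tool data puts them 8 mm below it. The camera showed this first, and touching the lid top, whose height is known, confirmed it. I used the measured value for every grasp and for the final height. The scene camera also read positions about 2 to 4 mm off from the top camera, well within the 20 mm allowed at the cup.

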